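# Put the model-making desk in order

### The job

The painting session is over: sort what is left lying on the cutting mat. Stand the paint jar and the dropper bottle upright in the two empty bays of the wooden paint rack, one in each, lay the nippers and the craft cutter down flat side by side in the black tool tray, and set the loose grey turret right way up in the middle of the round steel parts dish. Set things down rather than dropping them, and leave the finished tank and the square cement bottle where they stand.

Things in the scene. Friction and masses are not known exactly. Their poses are not given: they have to be found in the camera images.
- jar: Loose squat round screw-cap paint jar, 38 mm in diameter, 46 mm tall, grey body with a white cap (the cap, 38 mm wide, is the top 16 mm); about 60 g, stands upright. Origin: centre of its underside, z up. The only loose round jar of this shape (a like one already stored in the rack is fixed there).
- dropper: Loose slim upright paint dropper bottle, 26 mm in diameter, 75 mm tall: straight grey body up to 50 mm, above it a narrower white pointed cap; about 30 g. Origin: centre of its underside, z up.
- nippers: Loose sprue nippers lying flat, 126 mm long, 50 mm wide over the splayed black handle ends, 12 mm thick, rigid, about 75 g. Origin: on the underside below the pivot, a steel block 28 mm long (x) and 24 mm wide (y), 12 mm high, which is the place to grip them across y; x points along the jaws (they end at x = +40 mm), the handles run to x = -86 mm, z up.
- cutter: Loose craft cutter with drawn-in blade, lying flat: a straight grey bar 15 mm wide (y), 9 mm high, from x = -66 to +67 mm, with a small black thumb slide on top at x = -40 mm (to 12.5 mm high); steel nose towards +x; about 35 g. Origin: underside, at its middle, z up.
- turret: Loose light-grey tank turret (model part) standing on its ring, about 35 g: main body 46 mm wide (y, flat upright sides from x = -21 to +21 mm), 23 mm high, with a round hatch cupola on top to 32 mm; a bin behind to x = -35 mm; the gun, 16.5 mm above the underside, points along +x to x = +69 mm. Origin: centre of the underside of the main body, z up. Grip it across y.
- rack: Fixed plywood paint rack, 184 mm long (x), 64 mm wide (y), 20 mm high, walls 4 mm thick, floor 4 mm, with three square bays 56 mm wide inside, centred at x = -60, 0 and +60 mm, y = 0. The bay at x = +60 mm holds a stored jar, 46 mm tall, fixed there; the bays at x = -60 mm and x = 0 are empty and take one container each. Origin: centre of its underside on the desk, z up.
- tray: Fixed black plastic tool tray, 170 mm long (x), 130 mm wide (y), 22 mm high, walls 4 mm thick, grey-lined floor 4 mm above its underside. Origin: centre of its underside on the desk, z up.
- dish: Fixed shallow round steel parts dish, 156 mm across the rim, 14 mm high, flat floor 120 mm across, 3 mm above the underside, sides sloping outwards. Origin: centre of its underside on the desk, z up.
- tank: Bystander, loose: finished dark-grey model tank fixed to its brown cobbled base, 215 mm (x) by 130 mm (y), 87 mm high in all, about 0.55 kg. To be left alone. Origin: centre of the base's underside, z up.
- cement: Bystander, loose: square glass bottle of cement, 42 x 42 mm, 62 mm high with its round black cap, not paint; it stands between two of the targets. To be left alone. Origin: centre of its underside, z up.
Mind the look-alikes: they are no part of the job. Of the things that look like the nippers, the middle-sized one is meant.

How it is judged (in metres and radians):
At the end, for the whole second after the job is handed in: Jar and dropper upright in different empty bays (18 mm); nippers and cutter flat on the tray floor, origins within 55 mm of its middle each way; turret upright on the dish floor within 25 mm of its centre; tilts under 0.15 rad, undersides within 10 mm of the bottom; all at rest ((((x of jar in the frame of rack between -0.078 and -0.042 m and y of jar in the frame of rack between -0.018 and 0.018 m and z of jar in the frame of rack between -0.002 and 0.01 m and angle between jar's own z axis and vertical below 0.15 rad) and (x of dropper in the frame of rack between -0.018 and 0.018 m and y of dropper in the frame of rack between -0.018 and 0.018 m and z of dropper in the frame of rack between -0.002 and 0.01 m and angle between dropper's own z axis and vertical below 0.15 rad)) or ((x of jar in the frame of rack between -0.018 and 0.018 m and y of jar in the frame of rack between -0.018 and 0.018 m and z of jar in the frame of rack between -0.002 and 0.01 m and angle between jar's own z axis and vertical below 0.15 rad) and (x of dropper in the frame of rack between -0.078 and -0.042 m and y of dropper in the frame of rack between -0.018 and 0.018 m and z of dropper in the frame of rack between -0.002 and 0.01 m and angle between dropper's own z axis and vertical below 0.15 rad))) and x of nippers in the frame of tray between -0.055 and 0.055 m and y of nippers in the frame of tray between -0.055 and 0.055 m and z of nippers in the frame of tray between -0.002 and 0.01 m and angle between each of nippers, cutter, turret's own z axis and vertical below 0.15 rad and x of cutter in the frame of tray between -0.055 and 0.055 m and y of cutter in the frame of tray between -0.055 and 0.055 m and z of cutter in the frame of tray between -0.002 and 0.01 m and horizontal distance between turret and dish below 0.025 m and z of turret in the frame of dish between -0.002 and 0.01 m and linear speed of each of jar, dropper, nippers, cutter, turret below 0.02 m/s); the robot touches nothing.
It fails at once if the finished tank is shifted by more than 15 mm (distance of tank from where it was at the start of the episode above 0.015 m).
It fails at once if the cement bottle is shifted by more than 15 mm (distance of cement from where it was at the start of the episode above 0.015 m).
It fails at once if something is dropped: let go while more than 50 mm above the desk ((height (world z) of jar above 0.05 m and contact force between the fingers and jar below 0.05 N) or (height (world z) of dropper above 0.05 m and contact force between the fingers and dropper below 0.05 N) or (height (world z) of nippers above 0.05 m and contact force between the fingers and nippers below 0.05 N) or (height (world z) of cutter above 0.05 m and contact force between the fingers and cutter below 0.05 N) or (height (world z) of turret above 0.05 m and contact force between the fingers and turret below 0.05 N)).
It also fails if it takes over 106 s, if anything falls off the work surface, if the arm or the gripper's body presses on something with over 40 N, if the wrist force passes 120 N, or if a joint passes its speed limit or range.

### The arm

A 6-joint arm with a two-finger parallel gripper is mounted at the origin on the work surface. World frame = base frame: x ahead of the robot, y to its left, z up, the work surface at z = 0. Lengths are in mm, angles in rad, forces in N, time in s.
With the tool pointing down it reaches from about 300 to 775 mm from the base axis. Payload 14.6 kg.
Tool frame: the origin (TCP) lies where the fingers leave the gripper's body, on its centre line; the fingertips stand 73 mm ahead of it and the grasp point (between the pads) lies 54 mm ahead of it; z points along the fingers, y is the line along which they close (so a half turn about z gives the same grasp; the last joint's range is limited). The gripper opens to 85 mm and grips with 20 to 120 N. Pads are 22 mm wide; open, the fingers measure 114 mm over their backs; the gripper's body (76 mm by 85 mm) begins 54 mm behind the grasp point. The pads swing forward as they close: fully open they stand 13 mm farther back than shut.
Start: joints at [-0.067, 0.3, 1.521, -0, 1.321, -0.067], TCP at [549.991, -0.002, 303.881] pointing down, gripper open.
Joint ranges: [-3.03, 3.03], [-0.79, 2.21], [0.23, 2.52], [-1.04, 4.18], [0, 3.07], [-2.55, 2.55]. Speed limits (rad/s): [2.22, 2.22, 2.57, 3.14, 3.14, 3.14].

### API

Orientations are given as a rotation vector (axis times angle).
In Python, from station import bot gives the robot as it stands.
- The arm moves only by the tool jog_arm, never from a script. Its argument "increments" is a list of rows, each a list of 6 numbers: the shift along the tool's x, y, z in units of 0.5 m (1.0 is 0.5 m), then the turn, a rotation vector about the tool's x, y, z in units of 360 degrees (1.0 is 360 degrees). A call has 1 to 20 rows; each row shifts and turns the commanded pose from where the row before left it, along the tool's axes as they then stand; what a row does not reach is not made up. A row lasts 1/12 s, in which the tool goes at most 41.7 mm and 7.16 degrees, less where a joint would pass 70% of its speed; a pose out of reach is approached as far as the arm can. A call with a number of a shift or a turn outside -1 to 1 is refused whole. A call with a gripper value outside its range is refused whole. "claw" is the finger opening in mm, from 0 to 85.4, set as the call begins (left out, the last holds). The fingers move at their own pace and stop on an object; "newtons" is the grip in N (left out, the last holds). Time passes only in rows, so rows that do not move let the fingers close. It gives the time, the measured TCP pose, the force, the opening and the grip force at its end, in the units of the state.
- bot.observe(): the state, without advancing time (a new reading comes with each control period).
- bot.capture(name): name is "scene" or "side" or "wrist"; returns the picture (480x640x3 uint8, red, green, blue); there is no depth.
- bot.camera_info(name): a dict with "fx", "fy", "cx", "cy" (pixels), "k1" (the pictures are not rectified: a ray, as slopes to the right and down, at radius r is drawn at 1 + k1 r^2 times it, then the intrinsics apply), "position" and "rotation" of the camera in the world; the wrist camera has in their place "T_tool_cam" (4x4, takes a point from camera to tool coordinates, whose origin is the TCP and whose axes are the flange's). Camera axes: x right, y up, looking along -z (the intrinsics and any distortion apply to the point x, -y, -z); pixel columns grow to the right and rows downward; lengths in mm; the calibration is good to about 2 mm. A picture is of the moment at which its call begins: read the wrist's pose just before it. camera_info takes no time and is no camera call.
- bot.sign_off(): hands the job in; it is judged then, once.
Trained networks look in the newest picture that a camera, given by its name, has taken for a name from the list of things; names that differ only in an ending like _2 or _b are one class to them, and where a whole thing is asked for, a point or a joint stands for the part that bears it (a point fixed in the world has none). Each returns a list of dicts, best first, with "conf" (0 to 1); they miss things now and then, are a little off and sometimes report something else, mostly with a low value. They report only what shows in the picture. A call takes as long as a camera call. They do not tell look-alikes from the thing itself.
- bot.find_in(camera, name): "extent" ([left, top, right, bottom] as shares, 0 to 1, of the picture: columns of its width, rows of its height, round what is visible of it).
- bot.pinpoint(camera, name): "position" ([column, row] as shares, 0 to 1, of the picture: columns of its width, rows of its height: a listed point, or the origin of a listed thing).
The state is a dict: "t": time; "joint_positions": joint angles; "qvel": joint speeds; "joint_torque": joint torques, N m; "tool_pos": TCP position; "tcp_rot": TCP orientation; "contact_force": force on the tool from outside, world axes, zero at the start; "wrist_torque": the same for the moment, N m; "width": finger opening in mm; "finger_force": force on a finger pad.
Only numpy, scipy, OpenCV 4.12 (cv2) and the standard library are available. Lean on these libraries where they do the work, as an engineer would, in place of code of your own. Each camera call takes 0.05 s, during which the arm holds its last target. There are 200 camera calls.

## Working session

There is one attempt and no reset: what is moved stays moved. The work goes in short steps, Python scripts to look and compute and a tool call to move; the robot and the scene stay as the last step left them, time stands still between calls to the robot, and variables do not carry over. Pictures are saved under pics/ and viewed, at most 16 in all, crops included, and the job is handed in when it is done.

Besides the shell and the picture viewer there is one more tool, called after "Emit:" as name([rows], argument=value, ...), one row to a line, values as JSON. jog_arm: Moves the arm, as the interface text tells. Its arguments: {"type":"object","properties":{"increments":{"type":"array"},"claw":{"type":"number"},"newtons":{"type":"number"}},"required":["increments"]}

```bash
ls; mkdir -p pics
python3 - <<'E'
from station import bot
import cv2
print(bot.observe())
for n in ["scene","side","wrist"]:
    im=bot.capture(n); cv2.imwrite(f"pics/{n}0.png",im[:,:,::-1]); print(n,bot.camera_info(n))
    for o in "jar dropper nippers cutter turret rack tray dish tank cement".split():
        try:
            f=bot.pinpoint(n,o); print(o,[([round(v['position'][0]*640),round(v['position'][1]*480)],round(v['conf'],2)) for v in f][:4])
        except Exception as e: print(o,e)
E
```

```text
pics
{'t': 0.0, 'joint_positions': array([-6.65669969e-02,  3.00479033e-01,  1.52159060e+00,  1.16637123e-05,
        1.32068791e+00, -6.66217811e-02]), 'qvel': array([ 0.00051389,  0.00073751,  0.00042763,  0.00056069,  0.00026902,
       -0.00060533]), 'joint_torque': array([ 2.33377898e-03, -5.43485534e+01, -3.61782753e+01,  2.82532977e-05,
        4.14875918e-03, -3.55991256e-05]), 'tool_pos': array([5.49850501e+02, 2.71350302e-02, 3.03312884e+02]), 'tcp_rot': array([-2.22075852e+00, -2.22087376e+00,  1.19119966e-03]), 'contact_force': array([-0.41547732, -0.42263301, -0.77440971]), 'wrist_torque': array([0.02613699, 0.05592217, 0.01069191]), 'finger_force': 0.0, 'width': 85.22700857037803}
scene {'fx': 541.7954357999616, 'fy': 541.7954357999616, 'cx': 320.2350890690293, 'cy': 237.91453479717958, 'k1': -0.09872204318732061, 'position': array([ 939.56444238,  603.22948349, 1206.16282407]), 'rotation': array([0.24346018, 0.76046391, 2.45300104])}
jar [([342, 251], 0.54), ([323, 212], 0.54), ([276, 300], 0.19)]
dropper [([445, 310], 0.75)]
nippers [([322, 211], 0.72), ([354, 167], 0
[... 742 characters left out ...]
ement [([368, 259], 0.55)]
wrist {'fx': 336.0630815655363, 'fy': 336.0630815655363, 'cx': 319.74715224599754, 'cy': 244.10041338747848, 'k1': -0.020380563022366318, 'T_tool_cam': array([[ 5.39475909e-04,  9.66231644e-01,  2.57674443e-01,
         6.56428288e+01],
       [ 9.99999684e-01, -6.71540705e-04,  4.24520722e-04,
         4.62252772e-01],
       [ 5.83224233e-04,  2.57674133e-01, -9.66231702e-01,
        -7.05141022e+01],
       [ 0.00000000e+00,  0.00000000e+00,  0.00000000e+00,
         1.00000000e+00]])}
jar [([221, 223], 0.58)]
dropper []
nippers [([213, 332], 0.82)]
cutter [([203, 80], 0.59)]
turret []
rack []
tray []
dish [([412, 208], 0.74)]
tank []
cement [([382, 343], 0.93)]
```

View pics/scene0.png

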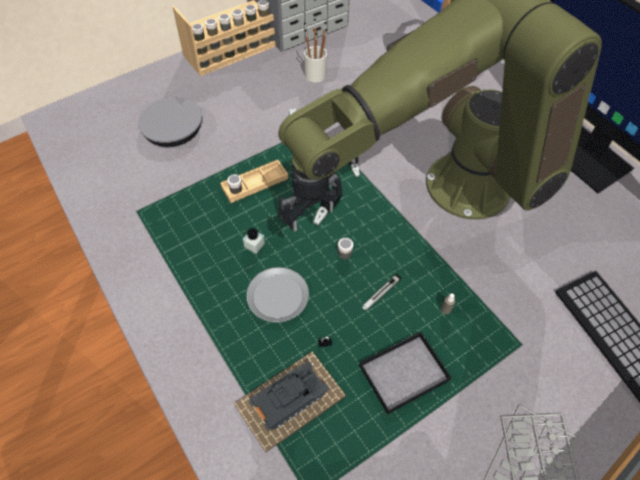

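View pics/side0.png

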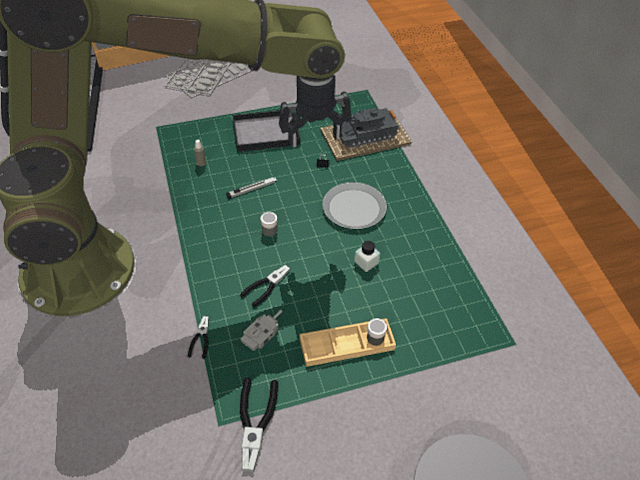

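View pics/wrist0.png

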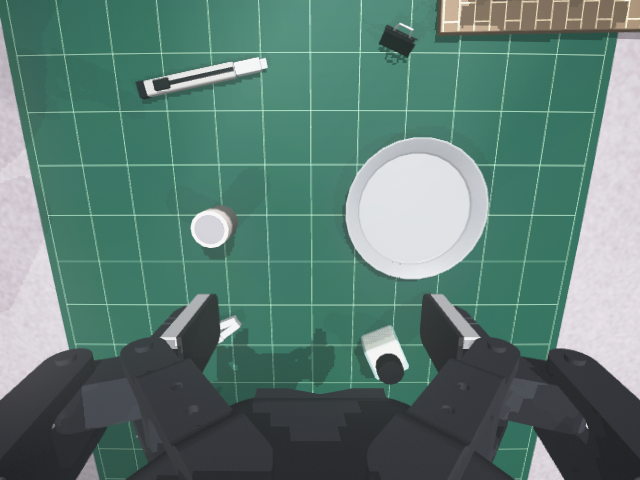

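The side view shows everything: nippers (middle-sized) on the mat at about (270,285), turret (262,330), jar (268,224), cutter (252,188), dropper (200,153), tray (265,130), dish (354,206), rack (348,342) with its right bay full. The wrist view shows the jar at (212,228), the cutter from (140,90) to (267,64) with its nose to the right, and the dish at (417,208).

```bash
cat > h.py <<'E'
from station import bot
import numpy as np, cv2
from scipy.spatial.transform import Rotation as R
def cam(n,s=None):
    c=bot.camera_info(n)
    if n=="wrist":
        s=s or bot.observe(); T=np.eye(4); T[:3,:3]=R.from_rotvec(s["tcp_rot"]).as_matrix(); T[:3,3]=s["tool_pos"]
        T=T@c["T_tool_cam"]; return c,T[:3,:3],T[:3,3]
    return c,R.from_rotvec(c["rotation"]).as_matrix(),c["position"]
def KD(c): return np.array([[c["fx"],0,c["cx"]],[0,c["fy"],c["cy"]],[0,0,1]]),np.array([c["k1"],0,0,0.])
def pt(n,uv,z,s=None):
    c,M,p=cam(n,s); K,D=KD(c)
    q=cv2.undistortPoints(np.array(uv,float).reshape(-1,1,2),K,D)[:,0]
    d=np.c_[q[:,0],-q[:,1],-np.ones(len(q))]@M.T
    return (p+d*((z-p[2])/d[:,2])[:,None])[:,:2]
def proj(n,P,s=None):
    c,M,p=cam(n,s); K,D=KD(c); q=(np.array(P,float).reshape(-1,3)-p)@M
    return cv2.projectPoints(q*[1,-1,-1],np.zeros(3),np.zeros(3),K,D)[0][:,0]
def pins(n,o): return [([v['position'][0]*640,v['position'][1]*480],round(v['conf'],2)) for v in bot.pinpoint(n,o)]
E
python3 - <<'E'
from h import *
np.set_printoptions(precision=1,suppress=True)
S={"jar":[(268.5,217)],"dropper":[(202,166)],"nip":[(275,284),(289,267),(243,297),(258,305)],"cut":[(229,194),(276,181)],"tur":[(260,338),(282,313),(243,343)],"tray":[(234,115),(294,108),(297,142),(241,149)],"dish":[(353,205)],"rack":[(300,333),(392,319),(396,352),(306,365)],"cement":[(368,259)],"tank":[(363,140)]}
Z=dict(jar=46,dropper=0,nip=6,cut=6,tur=10,tray=22,dish=3,rack=20,cement=0,tank=0)
for k in S: print(k,pt("side",S[k],Z[k]).tolist())
W={"jar":([(211,228)],46),"cut":([(141,90),(266,64)],9),"dish":([(417,208)],7),"dishpin":([(412,208)],0)}
for k,(a,z) in W.items(): print("w",k,pt("wrist",a,z))
C={"tray":([(361,364),(418,335),(450,376),(388,410)],22),"dish":([(277,294)],0),"dropper":([(445,310)],0),"rack":([(253,183)],0),"cut":([(364,307),(399,278)],9),"jar":([(345,243)],46)}
for k,(a,z) in C.items(): print("s",k,pt("scene",a,z).tolist())
E
```

```text
jar [[439.66350186395147, -5.948256592911321]]
dropper [[325.7852951285608, 257.24658111718054]]
nip [[412.4176775965883, -166.59163448658876], [454.1356303431543, -129.74735446690886], [337.8560576247606, -180.86326031858061], [363.9782206800363, -210.0775516880517]]
cut [[371.6733527064192, 132.09043932712893], [494.6610221345559, 144.377750772107]]
tur [[348.75411247639755, -292.81510449179143], [407.22363761215877, -246.65306392888442], [313.0488807631218, -294.5477048620503]]
tray [[444.73046911492474, 411.83270340131776], [611.8626599436055, 396.274294883563], [581.015064851134, 255.41130653047298], [433.17038790909214, 269.0215673092059]]
dish [[655.3046863272606, 14.015038772212392]]
rack [[428.5061200057084, -310.28985432737375], [620.4656374632274, -331.3942859062462], [599.6935941157612, -406.2956845607662], [419.8567362520853, -383.6431831970465]]
cement [[633.9011292023428, -153.23505244975695]]
tank [[761.7062472708413, 238.81511756699615]]
w jar [[441.5  -5.3]]
w cut [[369.3 129.5]
 [497.  152.7]]
w dish [[657.4   8.9]]
w dishpin [[653.8   7.8]]
s tray [[593.795817832428, 275.462824108243], [438.01133387643324, 292.813645376701], [442.06667835852267, 413.60186383291716], [607.7890179401122, 395.52429255935294]]
s dish [[653.6863425493541, 0.9824161981147199]]
s dropper [[328.96828278506337, 272.6085943856422]]
s rack [[521.3428247725927, -350.9350796921342]]
s cut [[495.8120766711567, 155.89922576426818], [371.5543845396146, 138.99834197904738]]
s jar [[440.207904186552, -6.645250707231867]]
```

Emit:
jog_arm([
  [-0.06,-0.016,0,0,0,0],
  [-0.06,-0.016,0,0,0,0],
  [-0.06,-0.016,0,0,0,0],
  [-0.06,-0.016,0,0,0,0],
  [-0.06,-0.016,0,0,0,0],
  [-0.06,-0.016,0,0,0,0],
  [-0.06,-0.016,0,0,0,0],
  [-0.06,-0.016,0,0,0,0],
  [-0.06,-0.016,0,0,0,0],
  [-0.06,-0.016,0,0,0,0],
  [0,0,0,0,0,0],
  [0,0,0,0,0,0],
])

```text
t: 2.65
tool_pos: [469.5, -301.1, 303.6]
tcp_rot: [-2.224, -2.219, 0.0]
contact_force: [0.4, 1.4, 0.1]
width: 85.4
finger_force: 0.0
```

Run:
```python
from h import *
s=bot.observe(); print(s["t"],s["tool_pos"],s["tcp_rot"])
im=bot.capture("wrist"); cv2.imwrite("pics/wrist1.png",im[:,:,::-1])
for o,z in dict(nippers=0,turret=0,rack=0,cement=0).items():
    for p,c in pins("wrist",o): print(o,np.round(p),c,pt("wrist",[p],z,s))
```

```text
2.65 [ 469.48770833 -301.0725506   303.62081574] [-2.22375434e+00 -2.21853831e+00  7.09339136e-05]
nippers [267.  66.] 0.72 [[ 416.40248235 -147.71572569]]
nippers [109. 157.] 0.57 [[ 240.43924963 -236.38876114]]
turret [212. 200.] 0.7 [[ 348.92569825 -284.43671571]]
rack [359. 259.] 0.92 [[ 515.01462256 -352.83363214]]
cement [472.  79.] 0.97 [[ 626.570215   -159.65244704]]
```

View pics/wrist1.png

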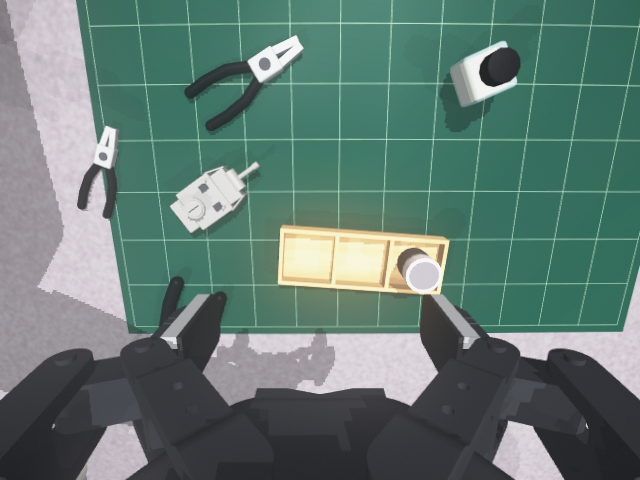

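The wrist view shows the middle nippers with pivot at (264,64) and jaw tip at (300,42). The turret is around (210,198) with its gun tip at (257,165). The rack spans (280,228) to (448,240), with its left and middle bays empty.

Run:
```python
import cv2
im=cv2.imread("pics/wrist1.png")[25:245,160:460]
cv2.imwrite("pics/crop1.png",cv2.resize(im,None,fx=2.6,fy=2.6,interpolation=cv2.INTER_CUBIC))
```

```text
(no output)
```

View pics/crop1.png

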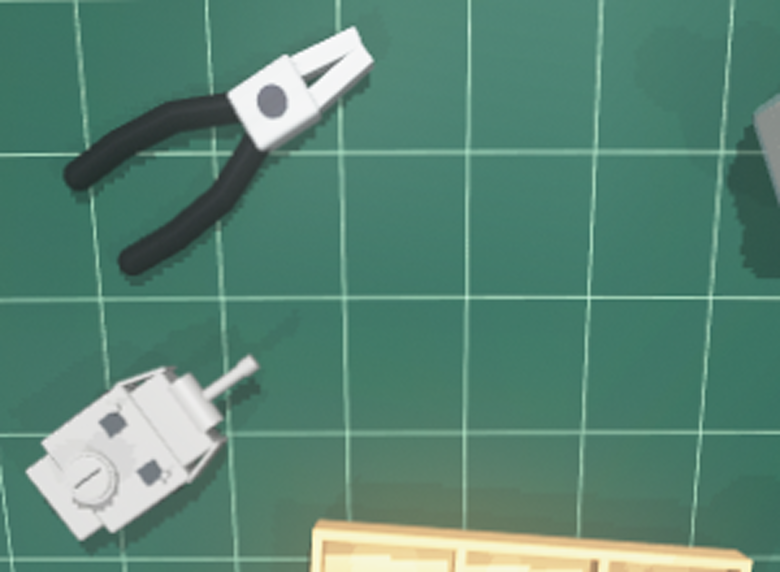

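The nippers' block corners are at crop (290,55), (318,108), (264,150) and (228,95). The turret body side edges run (42,443)-(120,387) and (105,532)-(190,480), with the gun tip at (250,362).

Run:
```python
from h import *
np.set_printoptions(precision=1,suppress=True)
f=lambda a,z: pt("wrist",np.array(a)/2.6+[160,25],z)
ang=lambda v: np.degrees(np.arctan2(v[1],v[0]))
b=f([(290,55),(318,108),(264,150),(228,95)],12); print("block",b.mean(0), [ang(b[0]-b[3]),ang(b[1]-b[2])])
t=f([(364,45),(105,219)],8); print("nip axis",t,ang(t[0]-t[1]),np.linalg.norm(t[0]-t[1]))
u=f([(42,443),(120,387),(105,532),(190,480)],23); print("tur",u.tolist(),u.mean(0),ang(u[1]-u[0]),ang(u[3]-u[2]))
g=f([(250,362),(208,392)],16.5); print("gun",g,ang(g[0]-g[1]),ang(g[0]-u.mean(0)),np.linalg.norm(g[0]-u.mean(0)))
r=pt("wrist",[(281,227),(449,239),(441,294),(278,286)],20); print("rack",r.tolist(),r.mean(0),ang(r[1]-r[0]),ang(r[2]-r[3]))
```

```text
block [ 417.4 -147.4] [np.float64(29.74396069906334), np.float64(34.96770214536248)]
nip axis [[ 451.1 -126.7]
 [ 348.1 -188.3]] 30.91620901570799 119.95924584944616
tur [[320.4046395123198, -274.71039605725224], [353.8034855432194, -252.6163195394102], [342.67045824368506, -311.3473035416974], [379.2518155856485, -289.68999644055884]] [ 349.  -282.1] 33.4855188268178 30.62685898518067
gun [[ 404.6 -243.2]
 [ 387.1 -255. ]] 33.99266395541746 35.01834648025441 67.81995085305768
rack [[429.01223182484034, -308.9855573396617], [611.7463715417077, -321.9205520717711], [609.1918758461823, -386.57627345777763], [423.7183911863107, -377.077761014391]] [ 518.4 -348.6] -4.048977854588431 -2.9316839805317674
```

Emit:
jog_arm([
  [0.0074,-0.048,0,0,0,0],
  [0.0074,-0.048,0,0,0,0],
  [0.0074,-0.048,0,0,0,0],
  [0.0074,-0.048,0,0,0,0],
  [0.0074,-0.048,0,0,0,0],
  [0,0,0.045,0,0,0.01944],
  [0,0,0.045,0,0,0.01944],
  [0,0,0.045,0,0,0.01944],
  [0,0,0.045,0,0,0.01944],
  [0,0,0.045,0,0,0.01944],
  [0,0,0.045,0,0,0.01944],
  [0,0,0.045,0,0,0.01944],
  [0,0,0.045,0,0,0.01944],
  [0,0,0,0,0,0],
  [0,0,0,0,0,0],
  [0,0,0,0,0,0],
])

```text
t: 4.23
tool_pos: [350.5, -281.6, 125.1]
tcp_rot: [3.001, 0.926, 0.001]
contact_force: [0.0, -0.3, 0.3]
width: 85.3
finger_force: 0.0
```

```bash
cat >> h.py <<'E'
def look(tag,model=None,z=0):
    s=bot.observe(); im=bot.capture("wrist")[:,:,::-1].copy()
    M=R.from_rotvec(s["tcp_rot"]).as_matrix(); print(s["t"],s["tool_pos"].round(1),"tooly deg",np.degrees(np.arctan2(M[1,1],M[0,1])).round(2),"z",M[:,2].round(3),"q",s["joint_positions"].round(2))
    if model is not None:
        for p in proj("wrist",model,s): cv2.drawMarker(im,tuple(int(round(float(v))) for v in p),(0,0,255),0,9)
    cv2.imwrite(f"pics/{tag}.png",im)
    return s
def place(P,x,y,deg,z=0):
    c,s=np.cos(np.radians(deg)),np.sin(np.radians(deg)); P=np.array(P,float)
    return np.c_[x+c*P[:,0]-s*P[:,1],y+s*P[:,0]+c*P[:,1],P[:,2]+z]
def togo(x,y,zt,deg,s=None):
    "shift to tool units (0.5m) at present axes, and turn in units of 360"
    s=s or bot.observe(); M=R.from_rotvec(s["tcp_rot"]).as_matrix()
    d=M.T@(np.array([x,y,zt])-s["tool_pos"]); a=np.degrees(np.arctan2(M[1,1],M[0,1]))
    print("mm",d.round(1),"units",(d/500).round(4),"turn",round((a-deg)/360,4))
E
python3 - <<'E'
from h import *
look("w2",place([(21,23,23),(-21,23,23),(21,-23,23),(-21,-23,23),(69,0,16.5),(-35,0,15)],349.5,-282.5,34))
togo(349.5,-282.5,76,-56)
E
```

```text
4.2333 [ 350.5 -281.6  125.1] tooly deg -55.71 z [ 0.001 -0.001 -1.   ] q [-0.76  0.33  1.96 -0.    0.85  0.21]
mm [-1.3 -0.1 49.3] units [-0.0027 -0.0001  0.0987] turn 0.0007
```

View pics/w2.png

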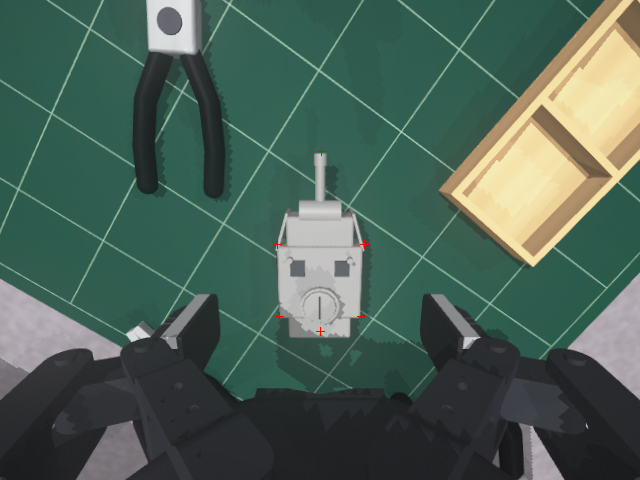

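The turret model overlay (red marks) sits on the real corners and gun tip, so the pose is right. Next I descend and grip.

Emit:
jog_arm([
  [-0.0027,0,0.03,0,0,0],
  [0,0,0.03,0,0,0],
  [0,0,0.03,0,0,0],
  [0,0,0.01,0,0,0],
  [0,0,0,0,0,0],
  [0,0,0,0,0,0],
])

```text
t: 4.78
tool_pos: [349.2, -282.6, 74.9]
tcp_rot: [3.003, 0.92, 0.001]
contact_force: [0.9, 0.5, 1.6]
width: 85.3
finger_force: 0.0
```

Emit:
jog_arm([
  [0,0,0,0,0,0],
  [0,0,0,0,0,0],
  [0,0,0,0,0,0],
  [0,0,0,0,0,0],
  [0,0,0,0,0,0],
  [0,0,0,0,0,0],
  [0,0,0,0,0,0],
  [0,0,0,0,0,0],
  [0,0,-0.01,0,0,0],
  [0,0,-0.03,0,0,0],
  [0,0,-0.05,0,0,0],
  [0,0,-0.05,0,0,0],
  [0,0,-0.05,0,0,0],
  [0,0,-0.05,0,0,0],
  [0,0,0,0,0,0],
], claw=38, newtons=30)

```text
t: 6.03
tool_pos: [349.9, -283.2, 198.5]
tcp_rot: [2.998, 0.917, 0.005]
contact_force: [0.3, 0.1, -0.2]
width: 45.5
finger_force: 31.2
```

Run:
```python
from h import *
togo(655,8,200,-56)
```

```text
mm [415.8 -70.6  -1.4] units [ 0.8316 -0.1412 -0.0027] turn 0.0001
```

Emit:
jog_arm([
  [0.04,-0.007,0,0,0,0],
  [0.066,-0.0112,0,0,0,0],
  [0.066,-0.0112,0,0,0,0],
  [0.066,-0.0112,0,0,0,0],
  [0.066,-0.0112,0,0,0,0],
  [0.066,-0.0112,0,0,0,0],
  [0.066,-0.0112,0,0,0,0],
  [0.066,-0.0112,0,0,0,0],
  [0.066,-0.0112,0,0,0,0],
  [0.066,-0.0112,0,0,0,0],
  [0.066,-0.0112,0,0,0,0],
  [0.066,-0.0112,0,0,0,0],
  [0.066,-0.0112,0,0,0,0],
  [0,0,0,0,0,0],
  [0,0,0,0,0,0],
])

```text
t: 7.28
tool_pos: [654.4, 10.3, 192.9]
tcp_rot: [-3.003, -0.922, 0.002]
contact_force: [-0.8, -0.5, -0.9]
width: 45.5
finger_force: 31.2
```

Run:
```python
from h import *
a=np.linspace(0,2*np.pi,16,endpoint=False)
s=look("w3",np.r_[place(np.c_[78*np.cos(a),78*np.sin(a),14+0*a],655,8,0)])
togo(655,8,82,-56,s)
```

```text
7.2833 [654.4  10.3 192.9] tooly deg -55.87 z [-0.001  0.    -1.   ] q [-0.04  0.63  1.31 -0.    1.21  0.93]
mm [ -0.7   2.3 110.9] units [-0.0013  0.0046  0.2218] turn 0.0004
```

View pics/w3.png

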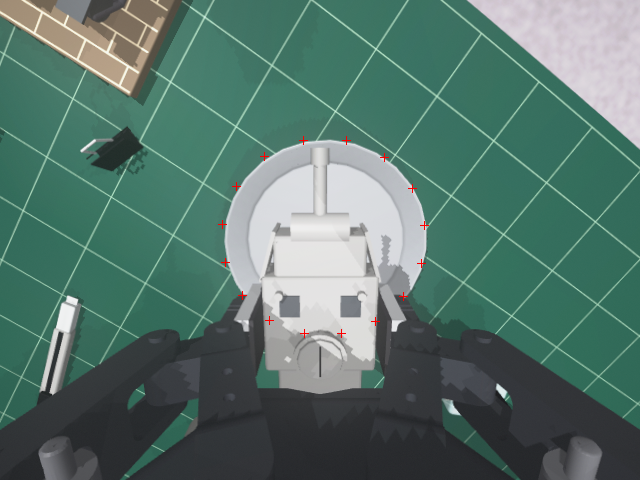

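The dish rim overlay agrees with the picture to a few pixels, and the turret hangs level and centred. Next I lower it.

Emit:
jog_arm([
  [0,0.0046,0.02,0,0,0],
  [0,0,0.05,0,0,0],
  [0,0,0.05,0,0,0],
  [0,0,0.05,0,0,0],
  [0,0,0.03,0,0,0],
  [0,0,0.014,0,0,0],
  [0,0,0.006,0,0,0],
  [0,0,0.002,0,0,0],
  [0,0,0,0,0,0],
  [0,0,0,0,0,0],
  [0,0,0,0,0,0],
])

```text
t: 8.25
tool_pos: [655.8, 7.1, 84.0]
tcp_rot: [3.004, 0.919, 0.002]
contact_force: [-0.6, -0.3, 0.1]
width: 45.5
finger_force: 31.2
```

Emit:
jog_arm([
  [0,0,0.004,0,0,0],
  [0,0,0.003,0,0,0],
  [0,0,0.002,0,0,0],
  [0,0,0.001,0,0,0],
  [0,0,0,0,0,0],
  [0,0,0,0,0,0],
])

```text
t: 8.75
tool_pos: [655.4, 7.1, 77.8]
tcp_rot: [-3.004, -0.919, 0.0]
contact_force: [-0.0, -0.2, -1.0]
width: 45.4
finger_force: 31.2
```

Emit:
jog_arm([
  [0,0,0.002,0,0,0],
  [0,0,0.001,0,0,0],
  [0,0,0.001,0,0,0],
  [0,0,0,0,0,0],
  [0,0,0,0,0,0],
])

```text
t: 9.17
tool_pos: [655.6, 7.1, 77.6]
tcp_rot: [3.004, 0.919, 0.001]
contact_force: [-10.0, -0.2, 16.9]
width: 45.6
finger_force: 33.2
```

Emit:
jog_arm([
  [0,0,-0.001,0,0,0],
  [0,0,0,0,0,0],
  [0,0,0,0,0,0],
  [0,0,0,0,0,0],
  [0,0,-0.01,0,0,0],
  [0,0,-0.03,0,0,0],
  [0,0,-0.06,0,0,0],
  [0,0,-0.06,0,0,0],
  [0,0,-0.06,0,0,0],
  [0,0,0,0,0,0],
  [0,0,0,0,0,0],
], claw=62)

```text
t: 10.08
tool_pos: [656.0, 7.1, 189.6]
tcp_rot: [3.003, 0.918, 0.007]
contact_force: [-0.0, -0.5, -0.0]
width: 62.4
finger_force: 0.0
```

Run:
```python
from h import *
s=look("w4",place([(21,23,23),(-21,23,23),(21,-23,23),(-21,-23,23),(69,0,16.5)],655,7,34,3))
togo(417.4,-147.4,100,-58)
```

```text
10.0833 [656.    7.1 189.6] tooly deg -55.99 z [ 0.005 -0.    -1.   ] q [-0.04  0.64  1.31  0.    1.19  0.93]
mm [-283.9   -5.1   87.3] units [-0.5678 -0.0103  0.1745] turn 0.0056
```

Emit:
jog_arm([
  [-0.04,-0.001,0,0,0,0],
  [-0.066,-0.001,0,0,0,0],
  [-0.066,-0.001,0,0,0,0],
  [-0.066,-0.001,0,0,0,0],
  [-0.066,-0.001,0,0,0,0],
  [-0.066,-0.001,0,0,0,0],
  [-0.066,-0.001,0,0,0,0],
  [-0.066,-0.001,0,0,0,0],
  [-0.066,-0.001,0,0,0,0.0028],
  [0,0,0.05,0,0,0.0028],
  [0,0,0.05,0,0,0],
  [0,0,0.04,0,0,0],
  [0,0,0,0,0,0],
  [0,0,0,0,0,0],
], claw=50)

```text
t: 11.3
tool_pos: [417.0, -147.8, 115.8]
tcp_rot: [-3.018, -0.865, 0.004]
contact_force: [0.1, -0.3, -0.2]
width: 49.7
finger_force: 0.0
```

Run:
```python
from h import *
s=look("w5",place([(14,12,12),(-14,12,12),(14,-12,12),(-14,-12,12),(0,0,12),(40,0,8)],417.4,-147.4,32))
togo(417.4,-147.4,77,-58,s)
```

```text
11.3 [ 417.  -147.8  115.8] tooly deg -58.0 z [-0.003  0.001 -1.   ] q [-0.42  0.34  1.98 -0.    0.83  0.59]
mm [ 0.6 -0.  38.8] units [ 0.0011 -0.      0.0776] turn -0.0
```

View pics/w5.png

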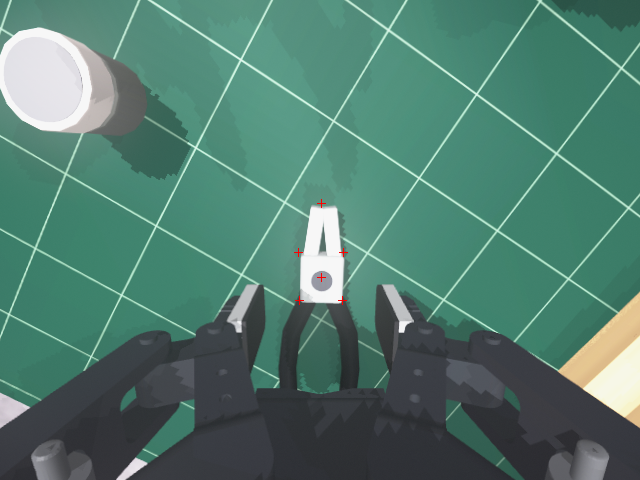

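The block corners and pivot match the overlay to about 2 px (1 mm). Next I descend and grip the nippers.

Emit:
jog_arm([
  [0.001,0,0.03,0,0,0],
  [0,0,0.03,0,0,0],
  [0,0,0.015,0,0,0],
  [0,0,0.002,0,0,0],
  [0,0,0,0,0,0],
  [0,0,0,0,0,0],
])

```text
t: 11.85
tool_pos: [418.3, -147.9, 78.8]
tcp_rot: [3.019, 0.866, 0.001]
contact_force: [-0.5, -0.0, -0.5]
width: 49.9
finger_force: 0.0
```

Emit:
jog_arm([
  [0,0,0,0,0,0],
  [0,0,0,0,0,0],
  [0,0,0,0,0,0],
  [0,0,0,0,0,0],
  [0,0,0,0,0,0],
  [0,0,0,0,0,0],
  [0,0,0,0,0,0],
], claw=18, newtons=50)

```text
t: 12.43
tool_pos: [418.2, -147.8, 78.7]
tcp_rot: [3.019, 0.866, 0.001]
contact_force: [-3.1, 2.2, 10.5]
width: 21.8
finger_force: 48.5
```

Emit:
jog_arm([
  [0,0,-0.005,0,0,0],
  [0,0,-0.02,0,0,0],
  [0,0,-0.05,0,0,0],
  [0,0,-0.06,0,0,0],
  [0,0,-0.06,0,0,0],
  [0,0,-0.06,0,0,0.0175],
  [0,0,-0.06,0,0,0.0175],
  [0,0,-0.06,0,0,0.0175],
  [0,0,0,0,0,0.0175],
  [0,0,0,0,0,0.0175],
  [0,0,0,0,0,0.0175],
  [0,0,0,0,0,0],
  [0,0,0,0,0,0],
])

```text
t: 13.52
tool_pos: [417.8, -147.6, 265.9]
tcp_rot: [3.138, -0.154, 0.0]
contact_force: [0.1, 0.4, -0.9]
width: 21.6
finger_force: 49.2
```

Run:
```python
from h import *
s=look("w6"); togo(525,300,270,-96,s)
```

```text
13.5167 [ 417.8 -147.6  265.9] tooly deg -95.61 z [ 0. -0. -1.] q [-0.42  0.1   1.86 -0.    1.19  1.25]
mm [  63.  -456.    -4.2] units [ 0.126  -0.912  -0.0083] turn 0.0011
```

Emit:
jog_arm([
  [-0.002,-0.044,0,0,0,0],
  [-0.002,-0.066,0,0,0,0],
  [-0.002,-0.066,0,0,0,0],
  [-0.002,-0.066,0,0,0,0],
  [-0.002,-0.066,0,0,0,0],
  [-0.002,-0.066,0,0,0,0],
  [-0.002,-0.066,0,0,0,0],
  [-0.002,-0.066,0,0,0,0],
  [-0.002,-0.066,0,0,0,0],
  [-0.002,-0.066,0,0,0,0],
  [-0.002,-0.066,0,0,0,0],
  [-0.002,-0.066,0,0,0,0],
  [-0.002,-0.066,0,0,0,0],
  [-0.002,-0.066,0,0,0,0],
  [-0.002,-0.066,0,0,0,0],
  [0,0,0,0,0,0],
  [0,0,0,0,0,0],
])

```text
t: 14.98
tool_pos: [451.6, 336.4, 264.9]
tcp_rot: [3.137, -0.151, -0.001]
contact_force: [-0.2, -0.0, -0.9]
width: 22.1
finger_force: 49.3
```

Run:
```python
from h import *
s=look("w7",place([(85,65,22),(85,-65,22),(-85,65,22),(-85,-65,22),(0,0,4)],519,338,-6))
for o in("tray","cutter","dropper"):
    for p,c in pins("wrist",o): print(o,np.round(p),c,pt("wrist",[p],0,s))
```

```text
14.9833 [451.6 336.4 264.9] tooly deg -95.52 z [-0.001 -0.001 -1.   ] q [ 0.58  0.36  1.53 -0.    1.25  2.24]
tray [307. 157.] 0.64 [[515.51430227 342.70541405]]
cutter [513. 222.] 0.73 [[431.49074326 139.74321136]]
dropper [389. 329.] 0.48 [[322.62753621 272.10595808]]
```

View pics/w7.png

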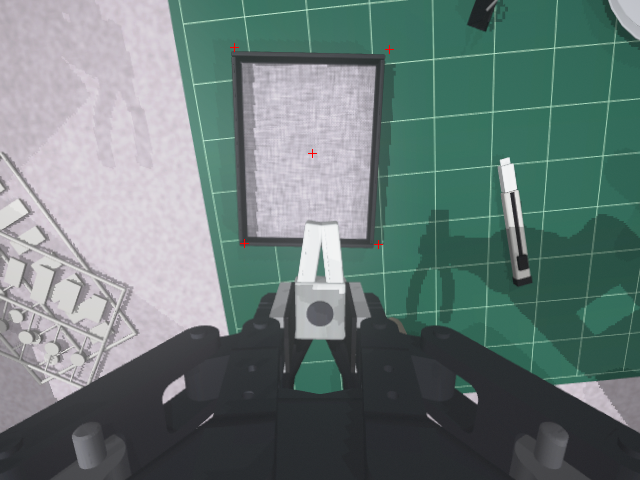

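The tray corners are at about (235,53), (384,55), (371,246) and (240,243). The cutter runs from tail (522,284) to nose (505,159), and the nippers are held straight.

Run:
```python
from h import *
np.set_printoptions(precision=1,suppress=True)
ang=lambda v: np.degrees(np.arctan2(v[1],v[0]))
r=pt("wrist",[(235,53),(384,55),(371,246),(240,243)],22); print(r.tolist(),r.mean(0),ang(r[0]-r[3]),ang(r[1]-r[2]),ang(r[3]-r[2])-90)
c=pt("wrist",[(522,283),(505,159)],7); print(c,c.mean(0),ang(c[1]-c[0]),np.linalg.norm(c[1]-c[0]))
o=r.mean(0); a=(ang(r[0]-r[3])+ang(r[1]-r[2]))/2
p=place([(20,-24,0)],o[0],o[1],a)[0]; print(a,p); togo(p[0],p[1],86,a-90)
q=place([(0,28,0)],o[0],o[1],a)[0]; print("cutter goal",q)
```

```text
[[607.3494336029335, 391.3071635089848], [593.0721354924752, 266.0728506925886], [426.8399262561825, 287.5937331783234], [442.59284281691157, 413.4809147370182]] [517.5 339.6] -7.665089363307188 -7.376640667305395 -7.132642951669823
[[366.  129.3]
 [495.7 152.5]] [430.9 140.9] 10.146182904907837 131.74079211189994
-7.520865015306292 [534.2 313.2   0. ]
mm [ 83.8  12.8 179.5] units [0.2 0.  0.4] turn 0.0048
cutter goal [521.1 367.4   0. ]
```

Emit:
jog_arm([
  [0.042,0.0064,0,0,0,0.0024],
  [0.042,0.0064,0,0,0,0.0024],
  [0.042,0.0064,0,0,0,0],
  [0.042,0.0064,0,0,0,0],
  [0,0,0.04,0,0,0],
  [0,0,0.06,0,0,0],
  [0,0,0.06,0,0,0],
  [0,0,0.06,0,0,0],
  [0,0,0.06,0,0,0],
  [0,0,0.04,0,0,0],
  [0,0,0.02,0,0,0],
  [0,0,0.006,0,0,0],
  [0,0,0,0,0,0],
  [0,0,0,0,0,0],
])

```text
t: 16.35
tool_pos: [534.4, 312.6, 93.9]
tcp_rot: [-3.134, 0.207, -0.003]
contact_force: [0.2, -0.7, 0.1]
width: 22.4
finger_force: 49.3
```

Emit:
jog_arm([
  [0,0,0.008,0,0,0],
  [0,0,0.006,0,0,0],
  [0,0,0.004,0,0,0],
  [0,0,0.002,0,0,0],
  [0,0,0.001,0,0,0],
  [0,0,0,0,0,0],
  [0,0,0,0,0,0],
])

```text
t: 16.93
tool_pos: [533.9, 312.6, 82.8]
tcp_rot: [-3.135, 0.206, -0.001]
contact_force: [-4.2, -2.9, 8.8]
width: 22.1
finger_force: 50.3
```

Emit:
jog_arm([
  [0,0,-0.001,0,0,0],
  [0,0,0,0,0,0],
  [0,0,0,0,0,0],
  [0,0,-0.01,0,0,0],
  [0,0,-0.03,0,0,0],
  [0,0,-0.05,0,0,0],
  [0,0,-0.05,0,0,0],
  [0,0,-0.05,0,0,0],
  [0,0,-0.02,0,0,0],
  [0,0,0,0,0,-0.0162],
  [0,0,0,0,0,-0.0162],
  [0,0,0,0,0,-0.0162],
  [0,0,0,0,0,0],
  [0,0,0,0,0,0],
], claw=35)

```text
t: 18.1
tool_pos: [533.7, 312.5, 187.0]
tcp_rot: [3.13, 0.268, -0.001]
contact_force: [0.1, 0.4, -0.8]
width: 35.1
finger_force: 0.0
```

Run:
```python
from h import *
s=look("w8"); togo(431,141,115,-80,s)
```

```text
18.1 [533.7 312.5 187. ] tooly deg -80.22 z [-0.001 -0.    -1.   ] q [ 0.47  0.56  1.43 -0.    1.15  1.87]
mm [-130.3  151.5   72.1] units [-0.2606  0.303   0.1441] turn -0.0006
```

Emit:
jog_arm([
  [-0.0372,0.0433,0,0,0,0],
  [-0.0372,0.0433,0,0,0,0],
  [-0.0372,0.0433,0,0,0,0],
  [-0.0372,0.0433,0,0,0,0],
  [-0.0372,0.0433,0,0,0,0],
  [-0.0372,0.0433,0,0,0,0],
  [-0.0372,0.0433,0,0,0,0],
  [0,0,0.04,0,0,0],
  [0,0,0.06,0,0,0],
  [0,0,0.034,0,0,0],
  [0,0,0,0,0,0],
  [0,0,0,0,0,0],
], claw=40)

```text
t: 19.15
tool_pos: [431.7, 140.7, 120.3]
tcp_rot: [3.13, 0.27, -0.002]
contact_force: [0.2, -0.2, 0.7]
width: 40.4
finger_force: 0.0
```

Run:
```python
from h import *
s=look("w9",place([(67,0,6),(-66,7.5,9),(-66,-7.5,9),(20,7.5,9),(20,-7.5,9)],431,141,10)); togo(431,141,79,-80,s)
```

```text
19.15 [431.7 140.7 120.3] tooly deg -80.15 z [-0.001 -0.    -1.   ] q [0.23 0.35 1.95 0.   0.85 1.63]
mm [-0.6 -0.4 41.3] units [-0.0012 -0.0008  0.0826] turn -0.0004
```

View pics/w9.png

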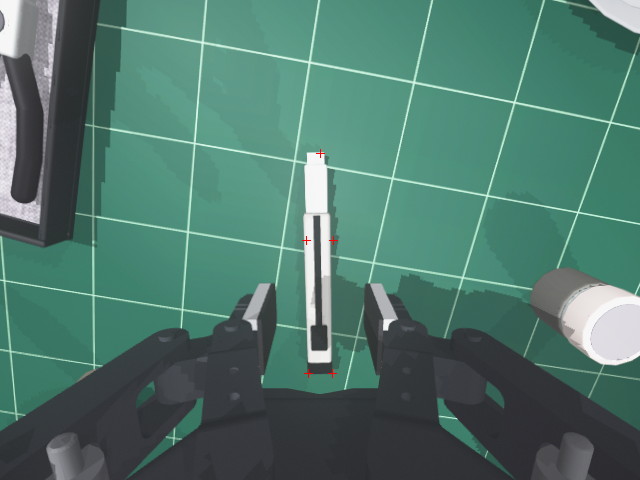

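The cutter overlay matches within about 2 px, and the nippers are visible inside the tray at upper left. Next I descend and grip.

Emit:
jog_arm([
  [-0.001,-0.002,0.03,0,0,0],
  [0,0,0.03,0,0,0],
  [0,0,0.015,0,0,0],
  [0,0,0.004,0,0,0],
  [0,0,0,0,0,0],
  [0,0,0,0,0,0],
])

```text
t: 19.7
tool_pos: [431.5, 141.8, 81.7]
tcp_rot: [-3.13, -0.273, -0.002]
contact_force: [0.3, -0.1, 0.3]
width: 40.6
finger_force: 0.0
```

Emit:
jog_arm([
  [0,0,0,0,0,0],
  [0,0,0,0,0,0],
  [0,0,0,0,0,0],
  [0,0,0,0,0,0],
  [0,0,0,0,0,0],
  [0,0,0,0,0,0],
  [0,0,0,0,0,0],
], claw=8, newtons=50)

```text
t: 20.28
tool_pos: [431.8, 141.8, 81.9]
tcp_rot: [-3.129, -0.273, -0.003]
contact_force: [-1.2, -0.2, 9.4]
width: 7.6
finger_force: 4.5
```

The fingers closed over the top of the bar (the tips are at 9 mm). I'll reopen, go lower and grip again.

Emit:
jog_arm([
  [0,0,-0.01,0,0,0],
  [0,0,0,0,0,0],
  [0,0,0,0,0,0],
  [0,0,0,0,0,0],
  [0,0,0,0,0,0],
  [0,0,0.01,0,0,0],
  [0,0,0.008,0,0,0],
  [0,0,0.004,0,0,0],
  [0,0,0,0,0,0],
  [0,0,0,0,0,0],
], claw=40)

```text
t: 21.12
tool_pos: [431.0, 141.6, 74.6]
tcp_rot: [3.13, 0.273, -0.001]
contact_force: [0.2, 0.9, 1.0]
width: 40.0
finger_force: 0.0
```

Emit:
jog_arm([
  [0,0,0,0,0,0],
  [0,0,0,0,0,0],
  [0,0,0,0,0,0],
  [0,0,0,0,0,0],
  [0,0,0,0,0,0],
  [0,0,0,0,0,0],
  [0,0,0,0,0,0],
], claw=8)

```text
t: 21.7
tool_pos: [431.3, 141.7, 75.2]
tcp_rot: [-3.13, -0.273, -0.001]
contact_force: [-1.9, -0.2, 5.8]
width: 13.3
finger_force: 49.5
```

Emit:
jog_arm([
  [0,0,-0.005,0,0,0],
  [0,0,-0.02,0,0,0],
  [0,0,-0.05,0,0,0],
  [0,0,-0.06,0,0,0],
  [0,0,-0.06,0,0,0.0162],
  [0,0,-0.04,0,0,0.0162],
  [0,0,0,0,0,0.0162],
  [0,0,0,0,0,0],
  [0,0,0,0,0,0],
])

```text
t: 22.45
tool_pos: [430.9, 141.6, 192.6]
tcp_rot: [-3.135, 0.201, -0.0]
contact_force: [-0.2, 0.2, -1.4]
width: 13.3
finger_force: 48.9
```

Run:
```python
from h import *
s=look("w10"); togo(521,367.5,86,-97.5,s)
```

```text
22.45 [430.9 141.6 192.6] tooly deg -97.35 z [ 0.  0. -1.] q [0.24 0.22 1.9  0.   1.02 1.94]
mm [  60.4 -235.6  106.6] units [ 0.1208 -0.4712  0.2133] turn 0.0004
```

Emit:
jog_arm([
  [0.0151,-0.0589,0,0,0,0],
  [0.0151,-0.0589,0,0,0,0],
  [0.0151,-0.0589,0,0,0,0],
  [0.0151,-0.0589,0,0,0,0],
  [0.0151,-0.0589,0,0,0,0],
  [0.0151,-0.0589,0,0,0,0],
  [0.0151,-0.0589,0,0,0,0],
  [0.0151,-0.0589,0,0,0,0],
  [0,0,0,0,0,0],
  [0,0,0.04,0,0,0],
  [0,0,0.06,0,0,0],
  [0,0,0.06,0,0,0],
  [0,0,0.03,0,0,0],
  [0,0,0.01,0,0,0],
  [0,0,0,0,0,0],
  [0,0,0,0,0,0],
])

```text
t: 23.83
tool_pos: [522.1, 367.3, 93.1]
tcp_rot: [-3.135, 0.205, -0.001]
contact_force: [0.5, 1.1, -0.7]
width: 12.8
finger_force: 49.0
```

Emit:
jog_arm([
  [0,0,0.01,0,0,0],
  [0,0,0.008,0,0,0],
  [0,0,0.006,0,0,0],
  [0,0,0.003,0,0,0],
  [0,0,0,0,0,0],
  [0,0,0,0,0,0],
])

```text
t: 24.33
tool_pos: [521.9, 367.3, 79.2]
tcp_rot: [-3.135, 0.206, -0.0]
contact_force: [-1.3, -0.9, 2.9]
width: 13.1
finger_force: 49.4
```

Emit:
jog_arm([
  [0,0,0,0,0,0],
  [0,0,0,0,0,0],
  [0,0,0,0,0,0],
  [0,0,-0.01,0,0,0],
  [0,0,-0.03,0,0,0],
  [0,0,-0.06,0,0,0],
  [0,0,-0.06,0,0,0],
  [0,0,-0.06,0,0,0],
  [-0.0522,0.0354,0,0,0,0],
  [-0.0522,0.0354,0,0,0,0],
  [-0.0522,0.0354,0,0,0,0],
  [-0.0522,0.0354,0,0,0,0],
  [-0.0522,0.0354,0,0,0,0],
  [-0.0522,0.0354,0,0,0,0],
  [-0.0522,0.0354,0,0,0,-0.0097],
  [0,0,0,0,0,0],
  [0,0,0,0,0,0],
], claw=32)

```text
t: 25.75
tool_pos: [324.0, 268.2, 189.6]
tcp_rot: [-3.139, 0.11, -0.002]
contact_force: [0.3, 0.7, 0.3]
width: 31.9
finger_force: 0.0
```

Run:
```python
from h import *
s=look("w11",place([(0,0,75),(0,0,0)],326,268,0))
for p,c in pins("wrist","dropper"): print(np.round(p),c,pt("wrist",[p],0,s))
```

```text
25.75 [324.  268.2 189.6] tooly deg -94.02 z [ 0.001  0.001 -1.   ] q [0.6  0.16 1.99 0.   0.99 2.25]
[316. 236.] 0.74 [[327.01726315 271.98073174]]
```

View pics/w11.png

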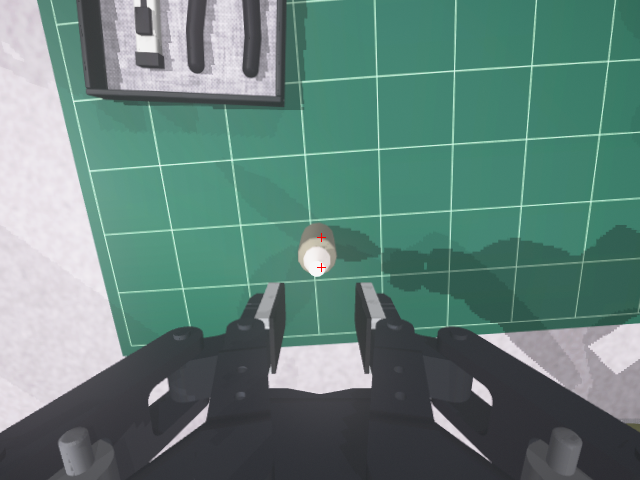

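The dropper's cap is at (317,262) and its base at (317,236), 3–4 mm from my guess. The tray shows the cutter and nippers lying flat side by side.

Emit:
jog_arm([
  [0.0076,-0.0062,0,0,0,0],
  [0,0,0,0,0,0],
  [0,0,0,0,0,0],
  [0,0,0.04,0,0,0],
  [0,0,0.06,0,0,0],
  [0,0,0.05,0,0,0],
  [0,0,0.025,0,0,0],
  [0,0,0.01,0,0,0],
  [0,0,0,0,0,0],
  [0,0,0,0,0,0],
], claw=60)

```text
t: 26.68
tool_pos: [328.9, 271.4, 96.8]
tcp_rot: [-3.139, 0.111, -0.0]
contact_force: [-0.4, -0.7, 0.5]
width: 59.9
finger_force: 0.0
```

Emit:
jog_arm([
  [0,0,0,0,0,0],
  [0,0,0,0,0,0],
  [0,0,0,0,0,0],
  [0,0,0,0,0,0],
  [0,0,0,0,0,0],
  [0,0,0,0,0,0],
  [0,0,0,0,0,0],
], claw=18, newtons=30)

```text
t: 27.27
tool_pos: [328.9, 271.5, 97.1]
tcp_rot: [-3.139, 0.111, -0.002]
contact_force: [-0.6, -0.2, 7.8]
width: 24.7
finger_force: 29.7
```

Emit:
jog_arm([
  [0,0,-0.005,0,0,0],
  [0,0,-0.02,0,0,0],
  [0,0,-0.05,0,0,0],
  [0,0,-0.06,0,0,0],
  [0,0,-0.06,0,0,0],
  [0,0,-0.06,0,0,0],
  [0,0,-0.05,0,0,0],
  [0,0,0,0,0,0],
])

```text
t: 27.93
tool_pos: [329.4, 271.8, 254.2]
tcp_rot: [-3.135, 0.11, -0.01]
contact_force: [-0.1, 0.4, 0.8]
width: 24.9
finger_force: 29.6
```

Emit:
jog_arm([
  [0.0258,0.0672,0,0,0,0],
  [0.0258,0.0672,0,0,0,0],
  [0.0258,0.0672,0,0,0,0],
  [0.0258,0.0672,0,0,0,0],
  [0.0258,0.0672,0,0,0,0],
  [0.0258,0.0672,0,0,0,0],
  [0.0258,0.0672,0,0,0,0],
  [0.0258,0.0672,0,0,0,0],
  [0.0258,0.0672,0,0,0,0],
  [0.0258,0.0672,0,0,0,0],
  [0.0258,0.0672,0,0,0,0],
  [0.0258,0.0672,0,0,0,0],
  [0.0258,0.0672,0,0,0,0],
  [0.0258,0.0672,0,0,0,0],
  [0.0258,0.0672,0,0,0,0],
  [0.0258,0.0672,0,0,0,0],
  [0.0258,0.0672,0,0,0,0],
  [0.0258,0.0672,0,0,0,0],
  [0,0,0,0,0,0],
  [0,0,0,0,0,0],
])

```text
t: 29.6
tool_pos: [517.1, -349.5, 247.9]
tcp_rot: [-3.139, 0.114, 0.002]
contact_force: [0.8, 1.2, -0.6]
width: 24.9
finger_force: 29.6
```

Run:
```python
from h import *
s=look("w12",place([(92,32,20),(92,-32,20),(-92,32,20),(-92,-32,20),(32,28,20),(32,-28,20),(28,28,20),(28,-28,20)],518.4,-348.6,-3.7))
togo(518.4,-348.6,108,-93.7,s)
```

```text
29.6 [ 517.1 -349.5  247.9] tooly deg -94.15 z [-0.001  0.001 -1.   ] q [-0.65  0.51  1.36  0.    1.27  0.99]
mm [  1.4  -0.9 139.9] units [ 0.0028 -0.0017  0.2799] turn -0.0012
```

View pics/w12.png

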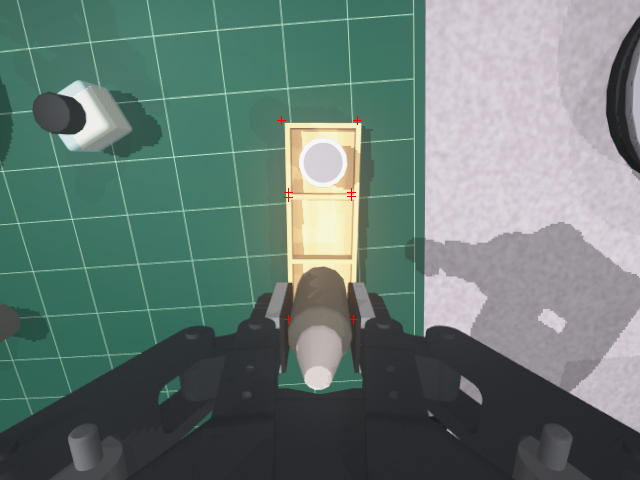

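The rack sits about 4 px right and 3 px below the overlay. The middle bay's dividers are at rows 194.5 and 261, with its centre at column 321.5.

Run:
```python
from h import *
p=pt("wrist",[(321.5,194.5),(322.5,261),(323,126)],20); print(p,p[:2].mean(0)); d=p[2]-p[1]; print(np.degrees(np.arctan2(d[1],d[0])))
x,y=p[:2].mean(0); togo(x,y,110,-93.7)
```

```text
[[ 547.88661624 -351.29310926]
 [ 486.15115376 -347.94621822]
 [ 605.26237718 -356.54311064]] [ 517.018885   -349.61966374]
-4.128183706607018
mm [1.000e-01 1.400e+00 1.383e+02] units [1.000e-04 2.800e-03 2.766e-01] turn -0.001
```

Emit:
jog_arm([
  [0,0.003,0.02,0,0,0],
  [0,0,0.05,0,0,0],
  [0,0,0.06,0,0,0],
  [0,0,0.06,0,0,0],
  [0,0,0.05,0,0,0],
  [0,0,0.02,0,0,0],
  [0,0,0.01,0,0,0],
  [0,0,0,0,0,0],
  [0,0,0,0,0,0],
])

```text
t: 30.4
tool_pos: [518.0, -350.0, 115.4]
tcp_rot: [3.139, -0.11, 0.003]
contact_force: [-0.1, -0.4, -0.8]
width: 25.4
finger_force: 29.6
```

Emit:
jog_arm([
  [0,0,0.012,0,0,0],
  [0,0,0.008,0,0,0],
  [0,0,0.004,0,0,0],
  [0,0,0.003,0,0,0],
  [0,0,0.001,0,0,0],
  [0,0,0,0,0,0],
  [0,0,0,0,0,0],
])

```text
t: 30.98
tool_pos: [517.7, -350.2, 101.0]
tcp_rot: [3.139, -0.111, 0.002]
contact_force: [-2.7, 1.1, 8.1]
width: 25.3
finger_force: 29.7
```

Emit:
jog_arm([
  [0,0,-0.001,0,0,0],
  [0,0,0,0,0,0],
  [0,0,0,0,0,0],
  [0,0,0,0,0,0],
  [0,0,-0.01,0,0,0],
  [0,0,-0.03,0,0,0],
  [0,0,-0.05,0,0,0],
  [0,0,-0.06,0,0,0],
  [0,0,-0.06,0,0,0],
  [0,0,0,0,0,0],
], claw=50)

```text
t: 31.82
tool_pos: [518.8, -350.8, 212.1]
tcp_rot: [3.134, -0.11, 0.012]
contact_force: [0.2, 0.3, 1.0]
width: 49.9
finger_force: 0.0
```

Emit:
jog_arm([
  [-0.0202,-0.0676,0,0,0,0],
  [-0.0202,-0.0676,0,0,0,0],
  [-0.0202,-0.0676,0,0,0,0],
  [-0.0202,-0.0676,0,0,0,0],
  [-0.0202,-0.0676,0,0,0,0],
  [-0.0202,-0.0676,0,0,0,0],
  [-0.0202,-0.0676,0,0,0,0],
  [-0.0202,-0.0676,0,0,0,0],
  [-0.0202,-0.0676,0,0,0,0],
  [-0.0202,-0.0676,0,0,0,0],
  [0,0,0,0,0,0],
  [0,0,0,0,0,0],
], claw=75)

```text
t: 32.82
tool_pos: [440.4, -4.4, 205.8]
tcp_rot: [3.14, -0.106, 0.001]
contact_force: [0.4, 0.1, 0.3]
width: 75.0
finger_force: 0.0
```

Run:
```python
from h import *
a=np.linspace(0,2*np.pi,8,endpoint=False)
s=look("w13",place(np.c_[19*np.cos(a),19*np.sin(a),46+0*a],441,-5.5,0)); togo(441,-5.5,97,-94,s)
for p,c in pins("wrist","jar"): print(np.round(p),c,pt("wrist",[p],0,s))
```

```text
32.8167 [440.4  -4.4 205.8] tooly deg -93.87 z [ 0.001 -0.    -1.   ] q [-0.09  0.17  1.93 -0.    1.04  1.55]
mm [  0.6   1.  108.8] units [0.0013 0.0021 0.2176] turn 0.0004
[324. 235.] 0.56 [[439.54185294  -7.45815206]]
```

View pics/w13.png

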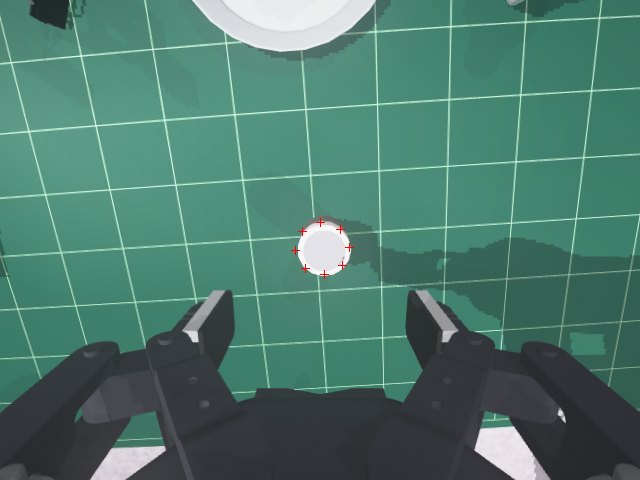

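The jar overlay fits to about 1 mm. Next I descend and grip high, so the fingers will clear the rack walls.

Emit:
jog_arm([
  [0,0.004,0.03,0,0,0],
  [0,0,0.06,0,0,0],
  [0,0,0.06,0,0,0],
  [0,0,0.045,0,0,0],
  [0,0,0.02,0,0,0],
  [0,0,0.006,0,0,0],
  [0,0,0,0,0,0],
  [0,0,0,0,0,0],
])

```text
t: 33.58
tool_pos: [441.0, -8.0, 95.9]
tcp_rot: [3.139, -0.112, 0.002]
contact_force: [-0.7, -0.1, 0.2]
width: 75.0
finger_force: 0.0
```

Emit:
jog_arm([
  [0,0,0,0,0,0],
  [0,0,0,0,0,0],
  [0,0,0,0,0,0],
  [0,0,0,0,0,0],
  [0,0,0,0,0,0],
  [0,0,0,0,0,0],
  [0,0,0,0,0,0],
], claw=30, newtons=40)

```text
t: 34.17
tool_pos: [440.7, -7.7, 95.8]
tcp_rot: [3.139, -0.11, 0.002]
contact_force: [-2.8, -0.1, 9.9]
width: 36.7
finger_force: 39.0
```

Run:
```python
from h import *
s=bot.observe(); print(s["tool_pos"]); p=place([(-60,0,0)],517,-350.5,-4)[0]; print(p); togo(p[0],p[1],220,-94,s)
```

```text
[440.73372522  -7.67514844  95.75638968]
[ 457.14615698 -346.31461158    0.        ]
mm [  40.3  336.7 -124.1] units [ 0.0807  0.6733 -0.2483] turn -0.0001
```

Emit:
jog_arm([
  [0,0,-0.01,0,0,0],
  [0,0,-0.04,0,0,0],
  [0,0,-0.06,0,0,0],
  [0,0,-0.07,0,0,0],
  [0,0,-0.07,0,0,0],
  [0.0081,0.0673,0,0,0,0],
  [0.0081,0.0673,0,0,0,0],
  [0.0081,0.0673,0,0,0,0],
  [0.0081,0.0673,0,0,0,0],
  [0.0081,0.0673,0,0,0,0],
  [0.0081,0.0673,0,0,0,0],
  [0.0081,0.0673,0,0,0,0],
  [0.0081,0.0673,0,0,0,0],
  [0.0081,0.0673,0,0,0,0],
  [0.0081,0.0673,0,0,0,0],
  [0,0,0,0,0,0],
  [0,0,0,0,0,0],
])

```text
t: 35.58
tool_pos: [456.6, -347.2, 219.7]
tcp_rot: [-3.139, 0.114, 0.001]
contact_force: [-0.2, 0.2, -0.6]
width: 36.5
finger_force: 40.3
```

Run:
```python
from h import *
s=look("w14",place([(92,32,20),(92,-32,20),(32,32,20),(32,-32,20),(-28,28,20),(-28,-28,20),(0,0,79)],517,-350.5,-4)); togo(457.1,-346.3,110,-94,s)
```

```text
35.5833 [ 456.6 -347.2  219.7] tooly deg -94.16 z [-0.  0. -1.] q [-0.71  0.43  1.55  0.    1.16  0.93]
mm [  0.5  -0.9 109.7] units [ 0.0009 -0.0018  0.2194] turn -0.0004
```

View pics/w14.png

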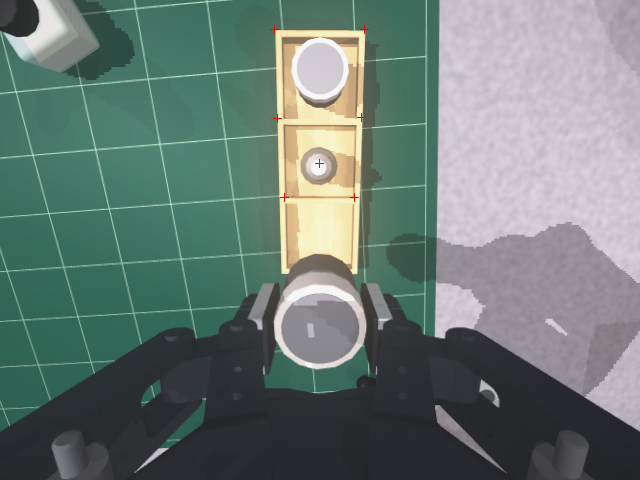

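The dropper stands upright in the middle bay, and the rack overlay fits within 2 px. Next I lower the jar.

Emit:
jog_arm([
  [0.001,-0.0005,0.03,0,0,0],
  [0,0,0.06,0,0,0],
  [0,0,0.06,0,0,0],
  [0,0,0.04,0,0,0],
  [0,0,0.02,0,0,0],
  [0,0,0.008,0,0,0],
  [0,0,0,0,0,0],
  [0,0,0,0,0,0],
])

```text
t: 36.3
tool_pos: [458.1, -345.9, 112.2]
tcp_rot: [3.139, -0.11, 0.002]
contact_force: [-0.4, -0.7, -1.0]
width: 36.8
finger_force: 40.3
```

Emit:
jog_arm([
  [0,0,0.01,0,0,0],
  [0,0,0.008,0,0,0],
  [0,0,0.004,0,0,0],
  [0,0,0.002,0,0,0],
  [0,0,0.001,0,0,0],
  [0,0,0,0,0,0],
  [0,0,0,0,0,0],
])

```text
t: 36.88
tool_pos: [457.8, -346.0, 99.8]
tcp_rot: [3.139, -0.111, 0.001]
contact_force: [-5.3, 5.0, 16.9]
width: 36.7
finger_force: 41.8
```

Contact is made, so I release, lift and retreat for a final look.

Emit:
jog_arm([
  [0,0,-0.002,0,0,0],
  [0,0,0,0,0,0],
  [0,0,0,0,0,0],
  [0,0,0,0,0,0],
  [0,0,-0.01,0,0,0],
  [0,0,-0.03,0,0,0],
  [0,0,-0.05,0,0,0],
  [0,0,-0.06,0,0,0],
  [0,0,-0.06,0,0,0],
  [0,0,-0.06,0,0,0],
  [0,0,-0.06,0,0,0],
  [-0.05,0,0,0,0,0],
  [-0.05,0,0,0,0,0],
  [0,0,0,0,0,0],
  [0,0,0,0,0,0],
], claw=56)

```text
t: 38.13
tool_pos: [407.1, -342.5, 265.1]
tcp_rot: [3.139, -0.112, 0.001]
contact_force: [-0.3, 0.1, 0.2]
width: 56.3
finger_force: 0.0
```

Run:
```python
from h import *
np.set_printoptions(precision=1,suppress=True)
im=bot.capture("side")[:,:,::-1].copy(); cv2.imwrite("pics/end.png",im[90:390,180:480]); cv2.imwrite("pics/endb.png",cv2.resize(im[85:385,190:430],None,fx=2,fy=2))
s=look("w15")
for n,o,z in [("side","jar",4),("side","dropper",4),("side","nippers",4),("side","cutter",4),("side","turret",3),("side","cement",0),("side","tank",0)]:
    for p,c in pins(n,o)[:3]: print(o,np.round(p),c,pt(n,[p],z))
```

```text
38.1833 [ 407.7 -342.6  264.9] tooly deg -94.07 z [ 0. -0. -1.] q [-0.8  0.3  1.6  0.   1.2  0.9]
jar [315. 350.] 0.75 [[ 449.8 -348.6]]
dropper [346. 344.] 0.52 [[ 513.7 -353.3]]
nippers [256. 443.] 0.87 [[ 290.6 -501.2]]
nippers [206. 333.] 0.84 [[ 246.1 -246.2]]
nippers [275. 138.] 0.63 [[533.1 306.8]]
cutter [265. 125.] 0.8 [[522.5 369.3]]
turret [355. 208.] 0.9 [[657.4   2.3]]
cement [367. 262.] 0.9 [[ 628.2 -160.3]]
tank [363. 138.] 0.78 [[763.5 246.9]]
```

View pics/endb.png

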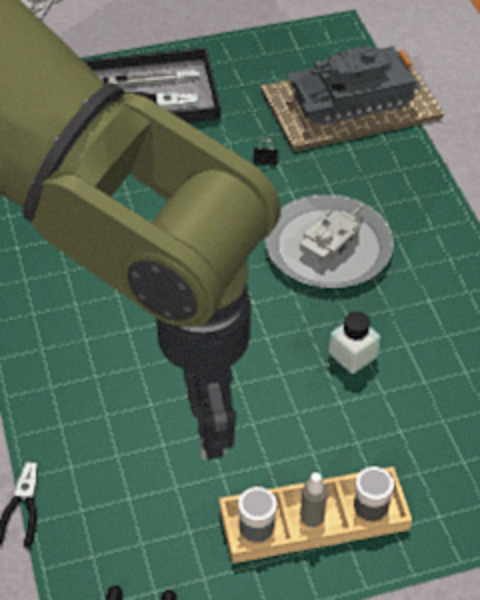

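The final view shows the jar and dropper upright in the two left bays, the turret upright at the dish centre, and both tools flat in the tray. The tank and cement bottle show no visible shift.

```bash
python3 -c "
from station import bot
print(bot.sign_off())"
```

```text
the job is handed in; nothing more can be done
None
```

The job is handed in after about 38 s of robot time, with all five items in place in the last picture and the tank and cement bottle left alone; no verdict came back from the sign-off.

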